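# Set the stop of a printing jig and register the block

### The arm

A 6-joint arm with a two-finger parallel gripper is mounted at the origin on the work surface. World frame = base frame: x ahead of the robot, y to its left, z up, the work surface at z = 0. Lengths are in mm, angles in rad, forces in N, time in s.
With the tool pointing down it reaches from about 350 to 975 mm from the base axis. Payload 7.1 kg.
Tool frame: the origin (TCP) lies at the centre of the arm's flange, where the gripper is bolted on; the fingertips stand 182 mm ahead of it and the grasp point (between the pads) lies 163 mm ahead of it; z points along the fingers, y is the line along which they close (so a half turn about z gives the same grasp; the last joint's range is limited). The gripper opens to 88 mm and grips with 3 to 60 N. Pads are 20 mm wide; open, the fingers measure 115 mm over their backs; the gripper's body (75 mm by 178 mm) begins 61 mm behind the grasp point.
Start: joints at [-0.019, 0.423, 1.63, -0, 1.089, -0.019], TCP at [624.985, 0.026, 404.675] pointing down, gripper open.
Joint ranges: [-3, 3], [-0.9, 2.11], [0.09, 2.58], [-1.31, 4.45], [0.11, 2.69], [-2.54, 2.54]. Speed limits (rad/s): [2.39, 2.39, 3.01, 3.14, 3.14, 3.14].

### API

Orientations are given as a rotation vector (axis times angle).
In Python, from workcell import readout, get_image, ctrl gives the robot as it stands.
- The arm moves only by the tool step_arm, never from a script. Its argument "targets" is a list that holds one entry, the list of rows, each a list of 7 numbers: the shift along the world's x, y, z as a fraction of full scale, then the turn, a rotation vector about the world's x, y, z as a fraction of full scale, then the opening, from 0 (shut) to 1 (fully open). In form: [[[dx, dy, dz, wx, wy, wz, claw], ...]]. A call has exactly 5 rows; each row shifts and turns the commanded pose from where the row before left it; what a row does not reach is not made up. Full scale, the value 1, is 0.05 m for a shift and 4 degrees for a turn. A row lasts 1/8 s, in which the tool goes at most 62.5 mm and 10.7 degrees, less where a joint would pass 70% of its speed; a pose out of reach is approached as far as the arm can. A call with a number of a shift or a turn outside -1 to 1 is refused whole. A call with a gripper value outside its range is refused whole. The fingers move at their own pace and stop on an object; the grip force is fixed at half the most. Time passes only in rows, so rows that do not move let the fingers close, or fill a call up. It gives the time, the measured TCP pose, the force, the opening and the grip force at its end, in the units of the state.
- readout.get_obs(): the state, without advancing time (a new reading comes with each control period).
- get_image(name): name is "scene" or "side" or "wrist"; returns a dict with "pixels" (400x640x3 uint8, red, green, blue), "intrinsics" (3x3 intrinsics, pixels), "extrinsics" (4x4, takes a point from world to camera coordinates). Camera axes: x right, y down, z forward; pixel columns grow to the right and rows downward; lengths in mm; the calibration is good to about 2 mm. A picture is of the moment at which its call begins. There is no depth.
- ctrl.close_job(): hands the job in; it is judged then, once.
The state is a dict: "t": time; "qpos": joint angles; "qvel": joint speeds; "joint_torque": joint torques, N m; "ee_pos": TCP position; "orientation": TCP orientation; "ft_force": force on the tool from outside, world axes, zero at the start; "moment": the same for the moment, N m; "width": finger opening in mm; "grasp_force": force on a finger pad.
Only numpy, scipy, OpenCV 4.12 (cv2) and the standard library are available. Lean on these libraries where they do the work, as an engineer would, in place of code of your own. Each camera call takes 0.05 s, during which the arm holds its last target. There are 200 camera calls.

### The job

Set up the block-printing jig: with the fingertips, push the sliding stop along its rail, through the first clip's notch and on until it clicks into the notch of the second clip. Then push the printing block along the channel until it rests against the stop, without knocking the stop out of its notch. Only push: do not lift the block or pull up the stop's knob, and leave the other things on the table where they are.

Things in the scene. Friction and masses are not known exactly. Their poses are not given: they have to be found in the camera images.
- jig: Printing jig, fixed: plywood board 140 (x) by 500 mm (y), 12 mm thick. Origin on the table; board spans x -65 to +75, y -250 to +250 mm. z up, y along its rail, roughly to the robot's left. Aluminium rail 24 mm wide, top 32 mm above the table, along y at x = +50 mm; end feet 24 mm wide, 42 mm high at y = -237 and +237 mm. Wooden lip 10 mm wide, top at 20 mm, along y at x = -51 mm.
- channel (a point): Middle of the channel's floor, 12 mm above the table, at jig x = -4 mm, y = 0. The channel lies between rail and lip, is 84 mm wide, runs along the jig's y and is open at both ends; the printing block slides in it. Axes as the jig's.
- stop (a joint): Travel of the sliding stop, 0 to 0.21 m = the jig's y of its middle; starts at 0 to 0.025. Grey saddle astride the rail, 40 mm long (y), 36 mm wide, top 50 mm above the table, with a steel cross plate 12 mm thick, from 14 to 50 mm above the table, over the channel from jig x = -36 to +36 mm; the plate's -y side is flush with the saddle's -y end. Slides with 1 N friction; cannot come off.
- stop_face (a point): Middle of the flat -y side of the stop's cross plate (over the middle of the channel, 32 mm above the table), 20 mm to the jig's -y of the stop's middle: the place to push. Axes as the jig's.
- plunger (a joint): Rise of the stop's sprung plunger (a round black knob 16 mm wide on the saddle, top 60.5 mm above the table), 0 to 0.009 m: 0 on the bare rail and also when it has dropped into a notch, about 0.003 on top of a ridge. Works by itself; not to be pulled.
- clip1_notch (a point): Middle of the first clip's notch, at the rail's top; the clip nearer the stop. A clip is a steel saddle 26 mm long on the rail with two round cross ridges 3 mm high, 8 mm before and after the notch's middle. Passing a ridge takes about 10 N, then the push drops to almost nothing as the stop runs into the notch, and rises again at the next ridge; seated, the stop's middle is at the notch's middle. Axes as the jig's.
- clip2_notch (a point): Middle of the second clip's notch, at the rail's top; the clip farther from the stop (to the jig's +y). Same form and forces as the first. Axes as the jig's.
- block_mid (a point): Middle of the printing block: flat wooden block faced with carved lino, 80 mm (x) by 100 mm (y) by 24 mm, 0.2 to 0.42 kg, lying in the channel behind the stop (to its -y); this point is 12 mm above its underside, 24 mm above the table. Axes as the jig's.
- ink_tin: low ink tin, 56 mm wide, 40 mm tall, near the board on the robot's side; leave alone (origin under its middle).
- tape_roll: roll of tape lying flat, 90 mm wide, 24 mm tall, beyond the rail; leave alone (origin under its middle).
- roller: ink roller lying beyond the rail, rubber drum 80 mm wide, wooden handle, 32 mm tall; leave alone (origin under its middle).
- brush: paint brush lying beyond the rail; leave alone (origin under its middle).
- paint_bottle: white paint bottle 150 mm tall, beyond the board; leave alone (origin under its middle).
- glaze_pot: glass pot 70 mm tall, beyond the board; leave alone (origin under its middle).
Not all that is in view belongs to the job. What is shaped like the part that bears block_mid but green, orange or purple is not meant.

How it is judged (in metres and radians):
On the way, in this order (a step that is already met when the one before it is completed fails the run):
1. the stop clicks into the second clip's notch while the block is still away from it (y of stop_face in the frame of clip2_notch between -0.0225 and -0.0175 m and value of joint plunger below 0.0012 m and y of block_mid in the frame of stop_face below -0.06 m), for 0.2 s.
2. the block rests against the stop (y of block_mid in the frame of stop_face between -0.0545 and -0.045 m), for 0.2 s.
At the end, for the whole second after the job is handed in: The stop's middle is within 2.5 mm of the second notch with the plunger down (under 1.2 mm), and the block, flat in the channel, is within 4.5 mm of the stop's plate (all of step 2 and y of stop_face in the frame of clip2_notch between -0.0225 and -0.0175 m and value of joint plunger below 0.0012 m and angle between block_mid's own z axis and vertical below 0.05 rad); the robot touches nothing.
It fails at once if the block is lifted or tipped (height (world z) of block_mid above 0.032 m or angle between block_mid's own z axis and vertical above 0.15 rad).
It fails at once if the stop's knob is pulled up (value of joint plunger above 0.0055 m).
It fails at once if another thing on the table is disturbed (moved over 20 mm or, if standing, tipped) (distance of any of ink_tin, tape_roll, roller, brush, paint_bottle, glaze_pot from where it was at the start of the episode above 0.02 m or angle between any of ink_tin, paint_bottle, glaze_pot's own z axis and vertical above 0.3 rad).
It also fails if it takes over 64 s, if anything falls off the work surface, if the arm or the gripper's body presses on something with over 40 N, if the wrist force passes 120 N, or if a joint passes its speed limit or range.

## Working session

There is one attempt and no reset: what is moved stays moved. The work goes in short steps, Python scripts to look and compute and a tool call to move; the robot and the scene stay as the last step left them, time stands still between calls to the robot, and variables do not carry over. Pictures are saved under pics/ and viewed, at most 10 in all, crops included, and the job is handed in when it is done.

Besides the shell and the picture viewer there is one more tool, called after "Emit:" as name([rows], argument=value, ...), one row to a line, values as JSON. step_arm: Moves the arm, as the interface text tells. Shift numbers are shares of 0.05 m and turn numbers shares of 4 degrees, none past 1 either way. Its arguments: {"type":"object","properties":{"targets":{"type":"array"}},"required":["targets"]}

```bash
mkdir -p pics; cat > h.py <<'E'
import numpy as np, cv2
from workcell import readout, get_image, ctrl
def snap(n,f):
    d=get_image(n); cv2.imwrite(f'pics/{f}.png',d['pixels'][:,:,::-1]); np.savez(f'pics/{f}.npz',K=d['intrinsics'],E=d['extrinsics']); return d
def ray(f,u,v):
    d=np.load(f'pics/{f}.npz'); K,E=d['K'],d['E']; R,t=E[:3,:3],E[:3,3]
    return -R.T@t, R.T@np.linalg.inv(K)@np.array([u,v,1.])
def plane(f,u,v,z):
    c,d=ray(f,u,v); return c+d*(z-c[2])/d[2]
def tri(f1,p1,f2,p2):
    c1,d1=ray(f1,*p1); c2,d2=ray(f2,*p2); s=np.linalg.lstsq(np.c_[d1,-d2],c2-c1,rcond=None)[0]
    a,b=c1+s[0]*d1,c2+s[1]*d2; return (a+b)/2,np.linalg.norm(a-b)
def proj(f,P):
    d=np.load(f'pics/{f}.npz'); q=d['K']@(d['E'][:3,:3]@np.asarray(P,float)+d['E'][:3,3]); return q[:2]/q[2]
E
python3 - <<'E'
from h import *
for n in ['scene','side','wrist']: snap(n,n+'0')
a=cv2.imread('pics/scene0.png');b=cv2.imread('pics/side0.png');c=cv2.imread('pics/wrist0.png')
o=np.zeros((600,800,3),np.uint8); o[:250,:400]=cv2.resize(a,(400,250)); o[:250,400:]=cv2.resize(b,(400,250)); o[250:,:560]=cv2.resize(c,(560,350))
cv2.imwrite('pics/all0.png',o)
o=readout.get_obs();print(o['t'],o['ee_pos'],o['orientation'],o['width'],o['ft_force'])
E
```

```text
0.15 [6.24792999e+02 1.26105373e-03 4.04113019e+02] [-2.22092739e+00 -2.22082173e+00  1.22689752e-03] 87.71476454075429 [0.18371277 0.37730469 0.25660782]
```

View pics/scene0.png

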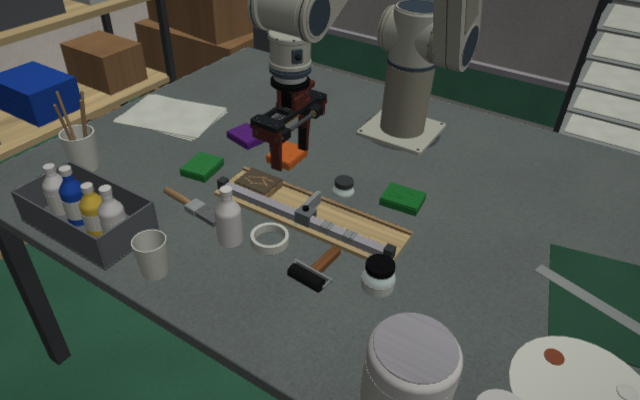

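View pics/side0.png

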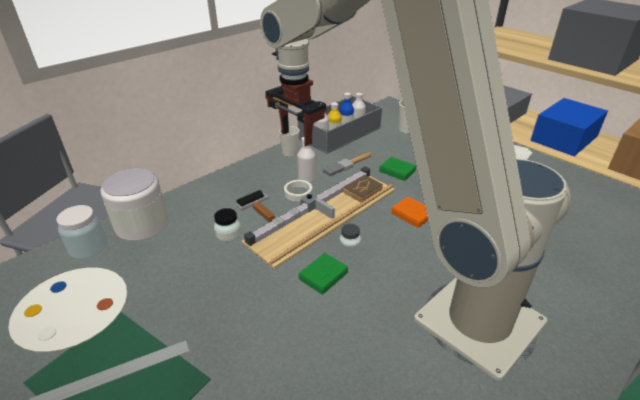

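View pics/wrist0.png

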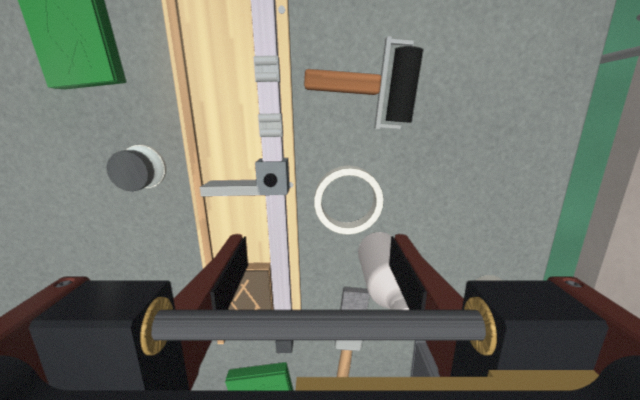

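Scene: jig with the stop at about (308,208), clips at about (325,225) and (343,234), and the brown carved block at (262,181). Wrist: knob at (270,180), plate from (202,188) to (258,187), clips at (269,124) and (265,68), block at (253,290).

Things that could be taken for the block, in the scene view: green (202,166), green (403,198), orange (287,155), purple (247,134) and brown/lino in the channel (262,181). I choose the brown one. A close crop will check it.

```bash
python3 - <<'E'
import cv2,numpy as np
a=cv2.imread('pics/scene0.png')[160:270,205:415];c=cv2.imread('pics/wrist0.png')[30:350,150:310]
b=cv2.imread('pics/side0.png')[160:260,240:400]
o=np.zeros((600,800,3),np.uint8)
o[:251,:480]=cv2.resize(a,(480,251),interpolation=3); o[255:555,:480]=cv2.resize(b,(480,300),interpolation=3); o[:600,485:785]=cv2.resize(c,(300,600),interpolation=3)
cv2.imwrite('pics/crop0.png',o)
E
```

```text
(no output)
```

View pics/crop0.png

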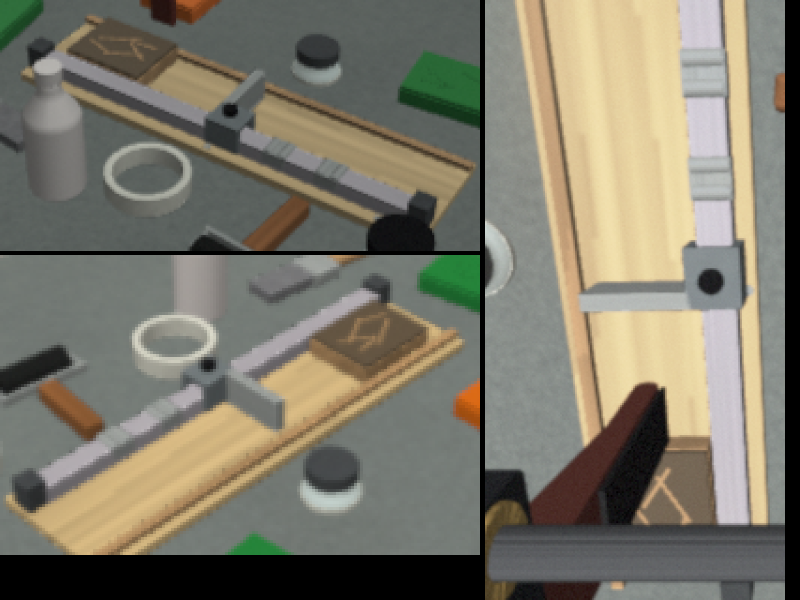

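```bash
python3 - <<'E'
from h import *
np.set_printoptions(precision=1,suppress=True)
S=dict(knob=(306.1,208.1),footR=(222.5,180.6),footL=(390.5,247.5),c1=(327.9,225.2),c2=(350.7,233),blk=(257.9,180.6))
D=dict(knob=(309,196.7),footR=(365.7,170),footL=(250,235.7),blk=(362.3,187.7))
W=dict(knob=(270.5,179.9),c1=(271.1,124.9),c2=(266.8,68.4))
P={}
for k in S:
    if k in D: P[k]=tri('scene0',S[k],'side0',D[k])[0]; print(k,'sc-si',*tri('scene0',S[k],'side0',D[k]))
    if k in W: print(k,'sc-wr',*tri('scene0',S[k],'wrist0',W[k]),'wr plane',plane('wrist0',*W[k],{'knob':60.5}.get(k,34)))
d=P['footL']-P['footR'];print(np.linalg.norm(d),'yaw',np.degrees(np.arctan2(-d[0],d[1])))
for p in [(202,188),(258,187),(211,195)]: print(plane('wrist0',*p,50))
# lip inner edge and rail edges in wrist
E
```

```text
knob sc-si [566.5   6.   53.7] 1.32190641452275
knob sc-wr [569.    7.2  55.4] 1.457659126333184 wr plane [570.2   7.7  60.5]
footR sc-si [ 570.9 -250.5   32.8] 0.7347275093365707
footL sc-si [560.4 226.1  37. ] 2.179781379422869
c1 sc-wr [568.5  68.1  30.9] 2.378618105908874 wr plane [569.6  67.2  34. ]
c2 sc-wr [567.2 128.3  35.2] 2.387827964235865 wr plane [567.8 127.5  34. ]
blk sc-si [ 515.6 -175.6   27.9] 4.935517201288952
476.80460605937475 yaw 1.2628208741020739
[486.7  -4.5  50. ]
[553.2  -3.3  50. ]
[496.4 -13.1  50. ]
```

```bash
python3 - <<'E'
from h import *
np.set_printoptions(precision=1,suppress=True)
print('bottle base front',plane('scene0',229,243,0),'top',tri('scene0',(227,190),'side0',(307,147)))
print('tape',plane('wrist0',349,201,24),'tin',plane('scene0',344,187,36))
E
```

```text
bottle base front [ 721.1 -105.7   -0. ] top (array([ 698.4, -113.4,  128.1]), np.float64(15.02997720497965))
tape [664.3 -28.6  24. ] tin [419.2  27.2  36. ]
```

Emit:
step_arm([
  [[-0.5, -0.3, -0.3, 0, 0, 0.3, 0], [-0.5, -0.3, -0.3, 0, 0, 0, 0], [-0.5, -0.3, -0.3, 0, 0, 0, 0], [-0.5, -0.3, -0.3, 0, 0, 0, 0], [-0.16, -0.1, -0.3, 0, 0, 0, 0]],
])

```text
t: 0.78
ee_pos: [515.5, -65.6, 329.1]
orientation: [-2.198, -2.243, 0.001]
ft_force: [0.2, -0.2, -0.5]
width: 41.3
grasp_force: 0.0
```

Emit:
step_arm([
  [[0, 0, -0.3, 0, 0, 0, 0], [0, 0, -0.3, 0, 0, 0, 0], [0, 0, -0.2, 0, 0, 0, 0], [0, 0, 0, 0, 0, 0, 0], [0, 0, 0, 0, 0, 0, 0]],
])

```text
t: 1.4
ee_pos: [517.3, -64.8, 289.9]
orientation: [2.198, 2.245, 0.0]
ft_force: [-0.1, 1.1, 0.5]
width: 0.1
grasp_force: 0.0
```

```bash
python3 - <<'E'
from h import *
snap('wrist','wrist1');print(readout.get_obs()['ee_pos'],readout.get_obs()['width'], proj('wrist1',[515,-65,110]))
E
```

```text
[517.33740965 -64.89648477 290.04958156] 0.1955862530867764 [313.84605505 252.93780824]
```

View pics/wrist1.png

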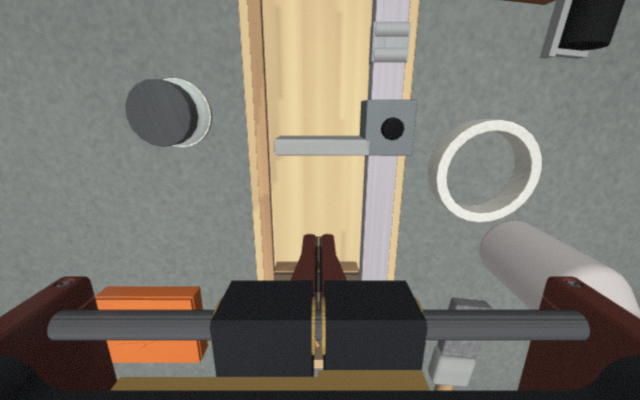

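The fingers are shut at (319,238), over the channel. The plate runs from (275,146) to (370,146), the knob is at (392,128), clip 1 is at (391,42), and the block's front top edge is at about row 265.

```bash
python3 - <<'E'
from h import *
np.set_printoptions(precision=1,suppress=True)
for n,p,z in [('knob',(392,128),60.5),('clip1',(391,42),34),('plate -y edge',(322,155),14),('plate top -y',(322,138+15),50),('plateL',(276,146),50),('blk edge',(330,265),36),('tips',(319,237),108)]: print(n,plane('wrist1',*p,z))
print(tri('wrist0',(270.5,179.9),'wrist1',(392,128)),tri('wrist0',(271.1,124.9),'wrist1',(391,42)))
E
```

```text
knob [567.7   7.3  60.5]
clip1 [567.7  66.4  34. ]
plate -y edge [520.  -19.2  14. ]
plate top -y [519.4 -12.5  50. ]
plateL [484.9  -8.1  50. ]
blk edge [ 529.4 -114.9   36. ]
tips [517.9 -55.3 108. ]
(array([569.2,   6.8,  55.1]), np.float64(0.5709675203150136)) (array([568.8,  67.2,  29.5]), np.float64(0.4038012880505923))
```

Emit:
step_arm([
  [[0, 0, -0.4, 0, 0, 0, 0], [0, 0, -0.4, 0, 0, 0, 0], [0, 0, -0.4, 0, 0, 0, 0], [0, 0, -0.36, 0, 0, 0, 0], [0, 0, 0, 0, 0, 0, 0]],
])

```text
t: 2.08
ee_pos: [516.6, -64.9, 210.8]
orientation: [-2.197, -2.243, 0.002]
ft_force: [0.2, 0.9, -0.0]
width: 0.6
grasp_force: 0.0
```

Emit:
step_arm([
  [[0, 0.2, 0, 0, 0, 0, 0], [0, 0.2, 0, 0, 0, 0, 0], [0, 0.2, 0, 0, 0, 0, 0], [0, 0.1, 0, 0, 0, 0, 0], [0, 0.1, 0, 0, 0, 0, 0]],
])

```text
t: 2.7
ee_pos: [517.0, -24.5, 211.8]
orientation: [2.197, 2.245, 0.0]
ft_force: [-0.2, -1.2, 1.1]
width: 0.5
grasp_force: 0.5
```

Emit:
step_arm([
  [[0, 0.05, 0, 0, 0, 0, 0], [0, 0.05, 0, 0, 0, 0, 0], [0, 0.05, 0, 0, 0, 0, 0], [0, 0.05, 0, 0, 0, 0, 0], [0, 0.05, 0, 0, 0, 0, 0]],
])

```text
t: 3.32
ee_pos: [516.9, -12.4, 211.6]
orientation: [-2.198, -2.244, 0.0]
ft_force: [-1.2, -0.6, 1.5]
width: 0.4
grasp_force: 0.5
```

Emit:
step_arm([
  [[0, 0.1, 0, 0, 0, 0, 0], [0, 0.1, 0, 0, 0, 0, 0], [0, 0.1, 0, 0, 0, 0, 0], [0, 0.1, 0, 0, 0, 0, 0], [0, 0.1, 0, 0, 0, 0, 0]],
])

```text
t: 3.95
ee_pos: [516.9, 12.9, 211.6]
orientation: [-2.198, -2.245, 0.0]
ft_force: [-1.5, 0.4, -0.7]
width: 0.7
grasp_force: 0.6
```

Emit:
step_arm([
  [[0, 0.05, 0, 0, 0, 0, 0], [0, 0.05, 0, 0, 0, 0, 0], [0, 0.05, 0, 0, 0, 0, 0], [0, 0.02, 0, 0, 0, 0, 0], [0, 0.02, 0, 0, 0, 0, 0]],
])

```text
t: 4.58
ee_pos: [516.9, 21.1, 211.7]
orientation: [2.197, 2.244, -0.002]
ft_force: [-1.3, -8.7, -0.1]
width: 0.3
grasp_force: 3.8
```

Emit:
step_arm([
  [[0, 0.02, 0, 0, 0, 0, 0], [0, 0.02, 0, 0, 0, 0, 0], [0, 0.02, 0, 0, 0, 0, 0], [0, 0, 0, 0, 0, 0, 0], [0, 0, 0, 0, 0, 0, 0]],
])

```text
t: 5.2
ee_pos: [516.9, 24.8, 211.6]
orientation: [-2.198, -2.245, 0.001]
ft_force: [-2.1, -5.3, 1.2]
width: 0.5
grasp_force: 2.5
```

Emit:
step_arm([
  [[0, 0.02, 0, 0, 0, 0, 0], [0, 0.02, 0, 0, 0, 0, 0], [0, 0.02, 0, 0, 0, 0, 0], [0, 0, 0, 0, 0, 0, 0], [0, 0, 0, 0, 0, 0, 0]],
])

```text
t: 5.82
ee_pos: [517.4, 28.3, 211.8]
orientation: [2.198, 2.244, 0.001]
ft_force: [-0.2, 0.8, 0.5]
width: 0.6
grasp_force: 0.0
```

Emit:
step_arm([
  [[0, 0.02, 0, 0, 0, 0, 0], [0, 0.02, 0, 0, 0, 0, 0], [0, 0.02, 0, 0, 0, 0, 0], [0, 0, 0, 0, 0, 0, 0], [0, 0, 0, 0, 0, 0, 0]],
])

```text
t: 6.45
ee_pos: [516.8, 31.1, 211.6]
orientation: [-2.198, -2.244, 0.0]
ft_force: [-0.2, -0.2, 0.1]
width: 0.6
grasp_force: 0.0
```

Emit:
step_arm([
  [[0, 0.02, 0, 0, 0, 0, 0], [0, 0.02, 0, 0, 0, 0, 0], [0, 0.02, 0, 0, 0, 0, 0], [0, 0.02, 0, 0, 0, 0, 0], [0, 0, 0, 0, 0, 0, 0]],
])

```text
t: 7.08
ee_pos: [516.8, 35.0, 211.6]
orientation: [-2.198, -2.244, 0.001]
ft_force: [-0.7, -0.9, -1.0]
width: 0.5
grasp_force: 0.6
```

Emit:
step_arm([
  [[0, 0.02, 0, 0, 0, 0, 0], [0, 0.02, 0, 0, 0, 0, 0], [0, 0, 0, 0, 0, 0, 0], [0, 0, 0, 0, 0, 0, 0], [0, 0, 0, 0, 0, 0, 0]],
])

```text
t: 7.7
ee_pos: [516.8, 36.2, 211.6]
orientation: [2.197, 2.245, -0.002]
ft_force: [-1.9, -9.7, -0.1]
width: 0.1
grasp_force: 4.7
```

Emit:
step_arm([
  [[0, 0.02, 0, 0, 0, 0, 0], [0, 0.02, 0, 0, 0, 0, 0], [0, 0, 0, 0, 0, 0, 0], [0, 0, 0, 0, 0, 0, 0], [0, 0, 0, 0, 0, 0, 0]],
])

```text
t: 8.32
ee_pos: [516.8, 38.7, 211.6]
orientation: [-2.198, -2.245, 0.001]
ft_force: [-1.0, -4.6, -0.0]
width: 0.1
grasp_force: 2.7
```

Emit:
step_arm([
  [[0, 0.02, 0, 0, 0, 0, 0], [0, 0.02, 0, 0, 0, 0, 0], [0, 0, 0, 0, 0, 0, 0], [0, 0, 0, 0, 0, 0, 0], [0, 0, 0, 0, 0, 0, 0]],
])

```text
t: 8.95
ee_pos: [516.8, 40.9, 211.6]
orientation: [-2.198, -2.244, 0.001]
ft_force: [-3.0, -4.2, 1.8]
width: 0.5
grasp_force: 2.3
```

Emit:
step_arm([
  [[0, 0.02, 0, 0, 0, 0, 0], [0, 0.02, 0, 0, 0, 0, 0], [0, 0, 0, 0, 0, 0, 0], [0, 0, 0, 0, 0, 0, 0], [0, 0, 0, 0, 0, 0, 0]],
])

```text
t: 9.57
ee_pos: [517.3, 43.2, 211.8]
orientation: [2.198, 2.244, 0.001]
ft_force: [-0.5, 0.0, 0.3]
width: 0.4
grasp_force: 0.3
```

Emit:
step_arm([
  [[0, 0.1, 0, 0, 0, 0, 0], [0, 0.14, 0, 0, 0, 0, 0], [0, 0.14, 0, 0, 0, 0, 0], [0, 0.14, 0, 0, 0, 0, 0], [0, 0.1, 0, 0, 0, 0, 0]],
])

```text
t: 10.2
ee_pos: [517.0, 74.7, 211.7]
orientation: [-2.198, -2.245, -0.0]
ft_force: [0.6, -0.7, 1.5]
width: 0.4
grasp_force: 0.6
```

Emit:
step_arm([
  [[0, 0.04, 0, 0, 0, 0, 0], [0, 0.02, 0, 0, 0, 0, 0], [0, 0.02, 0, 0, 0, 0, 0], [0, 0.02, 0, 0, 0, 0, 0], [0, 0, 0, 0, 0, 0, 0]],
])

```text
t: 10.82
ee_pos: [517.0, 79.0, 211.7]
orientation: [-2.198, -2.244, -0.0]
ft_force: [0.0, -0.3, 0.6]
width: 0.5
grasp_force: 0.3
```

Emit:
step_arm([
  [[0, 0.02, 0, 0, 0, 0, 0], [0, 0.02, 0, 0, 0, 0, 0], [0, 0, 0, 0, 0, 0, 0], [0, 0, 0, 0, 0, 0, 0], [0, 0, 0, 0, 0, 0, 0]],
])

```text
t: 11.45
ee_pos: [517.0, 80.2, 211.7]
orientation: [2.197, 2.244, -0.002]
ft_force: [0.8, -8.6, 2.4]
width: 0.6
grasp_force: 4.3
```

Emit:
step_arm([
  [[0, 0.02, 0, 0, 0, 0, 0], [0, 0.02, 0, 0, 0, 0, 0], [0, 0, 0, 0, 0, 0, 0], [0, 0, 0, 0, 0, 0, 0], [0, 0, 0, 0, 0, 0, 0]],
])

```text
t: 12.08
ee_pos: [516.9, 82.7, 211.7]
orientation: [2.198, 2.245, -0.001]
ft_force: [0.9, -5.8, 1.2]
width: 0.2
grasp_force: 2.8
```

Emit:
step_arm([
  [[0, 0.02, 0, 0, 0, 0, 0], [0, 0.02, 0, 0, 0, 0, 0], [0, 0, 0, 0, 0, 0, 0], [0, 0, 0, 0, 0, 0, 0], [0, 0, 0, 0, 0, 0, 0]],
])

```text
t: 12.7
ee_pos: [516.9, 84.9, 211.7]
orientation: [-2.198, -2.245, 0.0]
ft_force: [-1.4, -5.8, 1.2]
width: 0.7
grasp_force: 2.5
```

Emit:
step_arm([
  [[0, 0.02, 0, 0, 0, 0, 0], [0, 0.02, 0, 0, 0, 0, 0], [0, 0, 0, 0, 0, 0, 0], [0, 0, 0, 0, 0, 0, 0], [0, 0, 0, 0, 0, 0, 0]],
])

```text
t: 13.32
ee_pos: [517.2, 87.2, 211.7]
orientation: [2.198, 2.245, 0.001]
ft_force: [0.4, 0.4, 0.2]
width: 0.6
grasp_force: 0.0
```

Emit:
step_arm([
  [[0, 0.02, 0, 0, 0, 0, 0], [0, 0.02, 0, 0, 0, 0, 0], [0, 0.02, 0, 0, 0, 0, 0], [0, 0.02, 0, 0, 0, 0, 0], [0, 0, 0, 0, 0, 0, 0]],
])

```text
t: 13.95
ee_pos: [516.9, 91.2, 211.7]
orientation: [-2.198, -2.244, -0.0]
ft_force: [-1.0, 0.2, 0.6]
width: 0.5
grasp_force: 0.0
```

Emit:
step_arm([
  [[0, 0.02, 0, 0, 0, 0, 0], [0, 0, 0, 0, 0, 0, 0], [0, 0, 0, 0, 0, 0, 0], [0, 0, 0, 0, 0, 0, 0], [0, 0, 0, 0, 0, 0, 0]],
])

```text
t: 14.58
ee_pos: [517.0, 92.0, 211.7]
orientation: [-2.198, -2.244, -0.0]
ft_force: [0.3, 0.4, -0.3]
width: 0.3
grasp_force: 0.0
```

```bash
python3 - <<'E'
from h import *
snap('wrist','wrist2');snap('scene','scene2');snap('side','side2');print(readout.get_obs()['ee_pos'],readout.get_obs()['ft_force'])
a=cv2.imread('pics/scene2.png')[160:270,205:415];c=cv2.imread('pics/wrist2.png')
b=cv2.imread('pics/side2.png')[160:260,240:400]
o=np.zeros((600,800,3),np.uint8)
o[:210,:400]=cv2.resize(a,(400,210),interpolation=3); o[:210,400:736]=cv2.resize(b,(336,210),interpolation=3); o[210:,:624]=cv2.resize(c,(624,390),interpolation=3)
cv2.imwrite('pics/c2.png',o)
E
```

```text
[516.9903926   92.00665649 211.6713399 ] [ 0.701187    0.09794137 -0.15985062]
```

View pics/c2.png

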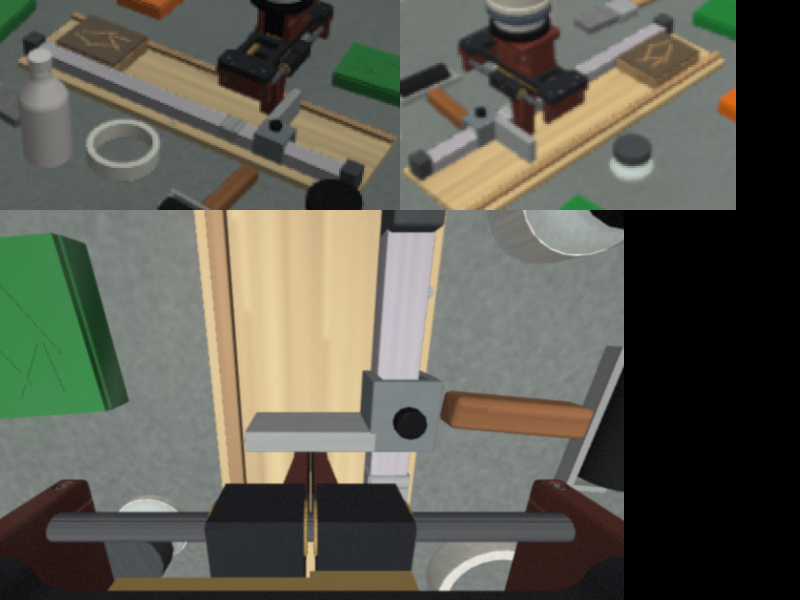

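The stop is over the second clip, which it hides; the first clip shows behind it at about (232,125) in the crop. The knob is at wrist (420,218).

```bash
python3 - <<'E'
from h import *
g=cv2.imread('pics/wrist2.png',0)[195:240,395:450]
n,l,s,c=cv2.connectedComponentsWithStats((g<45).astype(np.uint8))
i=1+np.argmax(s[1:,4]);p=c[i]+[395,195];print(p,s[i])
for z in(55.1,60.5,63.5):print(plane('wrist2',*p,z))
print(plane('wrist2',385/.975,(480-210)/.975,32))
E
```

```text
[419.88836105 218.38598575] [  8   8  34  32 842]
[567.44130046 124.13513583  55.1       ]
[565.38780255 126.11593718  60.5       ]
[564.24697039 127.21638238  63.5       ]
[565.45698996  76.45001185  32.        ]
```

Emit:
step_arm([
  [[0, 0.02, 0, 0, 0, 0, 0], [0, 0.02, 0, 0, 0, 0, 0], [0, 0, 0, 0, 0, 0, 0], [0, 0, 0, 0, 0, 0, 0], [0, 0, 0, 0, 0, 0, 0]],
])

```text
t: 15.35
ee_pos: [517.0, 94.1, 211.7]
orientation: [-2.198, -2.245, -0.0]
ft_force: [1.1, 0.2, 0.0]
width: 0.5
grasp_force: 0.0
```

Emit:
step_arm([
  [[0, -0.4, 0, 0, 0, 0, 0], [0, -0.3, 0.5, 0, 0, 0, 0], [0, -0.5, 0.5, 0, 0, 0, 0], [0, -0.6, 0.5, 0, 0, 0, 0], [0, -0.6, 0, 0, 0, 0, 0]],
])

```text
t: 15.98
ee_pos: [517.7, -26.8, 288.6]
orientation: [2.196, 2.243, 0.004]
ft_force: [0.4, -0.2, 0.1]
width: 0.6
grasp_force: 0.0
```

Emit:
step_arm([
  [[0.02, -0.8, 0, 0, 0, 0, 0], [0.02, -0.8, 0, 0, 0, 0, 0], [0.02, -0.8, 0, 0, 0, 0, 0], [0.02, -0.8, 0, 0, 0, 0, 0], [0, -0.8, 0, 0, 0, 0, 0]],
])

```text
t: 16.6
ee_pos: [520.9, -227.3, 286.7]
orientation: [2.198, 2.244, 0.0]
ft_force: [-0.4, 0.2, -0.4]
width: 0.2
grasp_force: 0.0
```

Emit:
step_arm([
  [[0, -0.38, 0, 0, 0, 0, 0], [0, 0, 0, 0, 0, 0, 0], [0, 0, 0, 0, 0, 0, 0], [0, 0, 0, 0, 0, 0, 0], [0, 0, 0, 0, 0, 0, 0]],
])

```text
t: 17.23
ee_pos: [521.1, -244.1, 286.7]
orientation: [-2.197, -2.246, 0.0]
ft_force: [0.2, -1.1, 0.5]
width: 0.5
grasp_force: 0.0
```

```bash
python3 - <<'E'
from h import *
snap('wrist','wrist3');snap('scene','scene3');snap('side','side3');print(readout.get_obs()['ee_pos'],readout.get_obs()['ft_force'])
a=cv2.imread('pics/scene3.png')[140:240,205:365];c=cv2.imread('pics/wrist3.png')
b=cv2.imread('pics/side3.png')[140:240,260:420]
o=np.zeros((600,800,3),np.uint8)
o[:250,:400]=cv2.resize(a,(400,250),interpolation=3); o[:250,400:]=cv2.resize(b,(400,250),interpolation=3); o[250:,:560]=cv2.resize(c,(560,350),interpolation=3)
cv2.imwrite('pics/c3.png',o)
E
```

```text
[ 521.06535364 -244.58315387  286.73434502] [-0.47259457 -0.43871468  0.72290209]
```

View pics/c3.png

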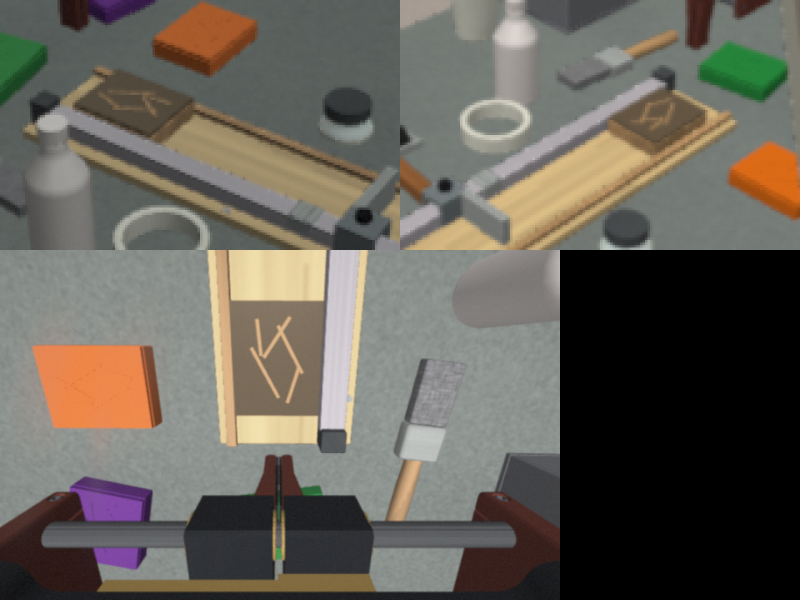

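The block lies in the channel with its rear edge at wrist (316,189) and front edge at (317,58). The fingers are behind it at (319,236).

```bash
python3 - <<'E'
from h import *
s=640/560
for u,v,z in [(278,415,36),(278,301,36),(232,415,36),(323,415,36),(278,443,12),(278,458,105)]: print(plane('wrist3',u*s,(v-250)*s,z))
E
```

```text
[ 520.44575601 -222.26881981   36.        ]
[ 518.37019969 -125.41987372   36.        ]
[ 477.40159316 -223.21598383   36.        ]
[ 562.54435098 -221.34246252   36.        ]
[ 521.19604462 -259.45800433   12.        ]
[ 520.85109908 -234.91687084  105.        ]
```

Emit:
step_arm([
  [[0, 0, -0.5, 0, 0, 0, 0], [0, 0, -0.5, 0, 0, 0, 0], [0, 0, -0.4, 0, 0, 0, 0], [0, 0, -0.31, 0, 0, 0, 0], [0, 0, 0, 0, 0, 0, 0]],
])

```text
t: 18.0
ee_pos: [520.6, -244.8, 200.0]
orientation: [-2.197, -2.243, 0.001]
ft_force: [-0.7, 0.5, 1.5]
width: 0.2
grasp_force: 0.0
```

Emit:
step_arm([
  [[0, 0.05, 0, 0, 0, 0, 0], [0, 0.05, 0, 0, 0, 0, 0], [0, 0.05, 0, 0, 0, 0, 0], [0, 0.05, 0, 0, 0, 0, 0], [0, 0.05, 0, 0, 0, 0, 0]],
])

```text
t: 18.62
ee_pos: [521.3, -232.7, 201.6]
orientation: [2.197, 2.244, 0.0]
ft_force: [0.8, -3.5, 2.3]
width: 0.5
grasp_force: 1.8
```

Emit:
step_arm([
  [[0, 0.06, 0, 0, 0, 0, 0], [0, 0.08, 0, 0, 0, 0, 0], [0, 0.1, 0, 0, 0, 0, 0], [0, 0.1, 0, 0, 0, 0, 0], [0, 0.1, 0, 0, 0, 0, 0]],
])

```text
t: 19.25
ee_pos: [521.3, -210.5, 201.6]
orientation: [2.197, 2.244, 0.0]
ft_force: [0.1, -4.9, 4.3]
width: 0.5
grasp_force: 2.6
```

Emit:
step_arm([
  [[-0.003, 0.12, 0, 0, 0, 0, 0], [-0.003, 0.12, 0, 0, 0, 0, 0], [-0.003, 0.12, 0, 0, 0, 0, 0], [-0.003, 0.12, 0, 0, 0, 0, 0], [-0.003, 0.12, 0, 0, 0, 0, 0]],
])

```text
t: 19.88
ee_pos: [520.6, -180.5, 201.6]
orientation: [2.197, 2.244, 0.0]
ft_force: [0.5, -4.3, 3.9]
width: 0.1
grasp_force: 2.6
```

Emit:
step_arm([
  [[-0.003, 0.12, 0, 0, 0, 0, 0], [-0.003, 0.12, 0, 0, 0, 0, 0], [-0.003, 0.12, 0, 0, 0, 0, 0], [-0.003, 0.12, 0, 0, 0, 0, 0], [-0.003, 0.12, 0, 0, 0, 0, 0]],
])

```text
t: 20.5
ee_pos: [519.8, -150.5, 201.6]
orientation: [2.197, 2.244, 0.0]
ft_force: [0.4, -6.0, 5.0]
width: 0.4
grasp_force: 2.7
```

Emit:
step_arm([
  [[-0.003, 0.12, 0, 0, 0, 0, 0], [-0.003, 0.12, 0, 0, 0, 0, 0], [-0.003, 0.12, 0, 0, 0, 0, 0], [-0.003, 0.12, 0, 0, 0, 0, 0], [-0.003, 0.12, 0, 0, 0, 0, 0]],
])

```text
t: 21.12
ee_pos: [519.0, -120.5, 201.6]
orientation: [2.197, 2.244, 0.0]
ft_force: [-0.0, -5.5, 4.7]
width: 0.3
grasp_force: 2.8
```

Emit:
step_arm([
  [[-0.003, 0.12, 0, 0, 0, 0, 0], [-0.003, 0.12, 0, 0, 0, 0, 0], [-0.003, 0.12, 0, 0, 0, 0, 0], [-0.003, 0.12, 0, 0, 0, 0, 0], [-0.003, 0.12, 0, 0, 0, 0, 0]],
])

```text
t: 21.75
ee_pos: [518.1, -90.4, 201.5]
orientation: [2.197, 2.244, 0.0]
ft_force: [0.6, -5.8, 4.9]
width: 0.6
grasp_force: 2.9
```

Emit:
step_arm([
  [[-0.003, 0.12, 0, 0, 0, 0, 0], [-0.003, 0.12, 0, 0, 0, 0, 0], [-0.003, 0.12, 0, 0, 0, 0, 0], [-0.003, 0.12, 0, 0, 0, 0, 0], [-0.003, 0.12, 0, 0, 0, 0, 0]],
])

```text
t: 22.38
ee_pos: [517.3, -60.4, 201.5]
orientation: [2.198, 2.244, 0.0]
ft_force: [-0.4, -5.3, 4.2]
width: 0.5
grasp_force: 2.6
```

Emit:
step_arm([
  [[-0.003, 0.12, 0, 0, 0, 0, 0], [-0.003, 0.1, 0, 0, 0, 0, 0], [-0.003, 0.1, 0, 0, 0, 0, 0], [-0.003, 0.1, 0, 0, 0, 0, 0], [0, 0, 0, 0, 0, 0, 0]],
])

```text
t: 23.0
ee_pos: [516.4, -39.0, 201.2]
orientation: [-2.197, -2.244, 0.0]
ft_force: [-0.0, -1.2, 0.8]
width: 0.5
grasp_force: 0.3
```

```bash
python3 - <<'E'
from h import *
snap('wrist','wrist4');snap('scene','scene4');snap('side','side4');print(readout.get_obs()['ee_pos'],readout.get_obs()['ft_force'])
a=cv2.imread('pics/scene4.png')[170:270,245:405];c=cv2.imread('pics/wrist4.png')
b=cv2.imread('pics/side4.png')[160:260,240:400]
o=np.zeros((600,800,3),np.uint8)
o[:250,:400]=cv2.resize(a,(400,250),interpolation=3); o[:250,400:]=cv2.resize(b,(400,250),interpolation=3); o[250:,:560]=cv2.resize(c,(560,350),interpolation=3)
cv2.imwrite('pics/c4.png',o)
E
```

```text
[516.14788281 -39.1898463  200.82807946] [ 0.568072   -0.20252218 -0.25010547]
```

View pics/c4.png

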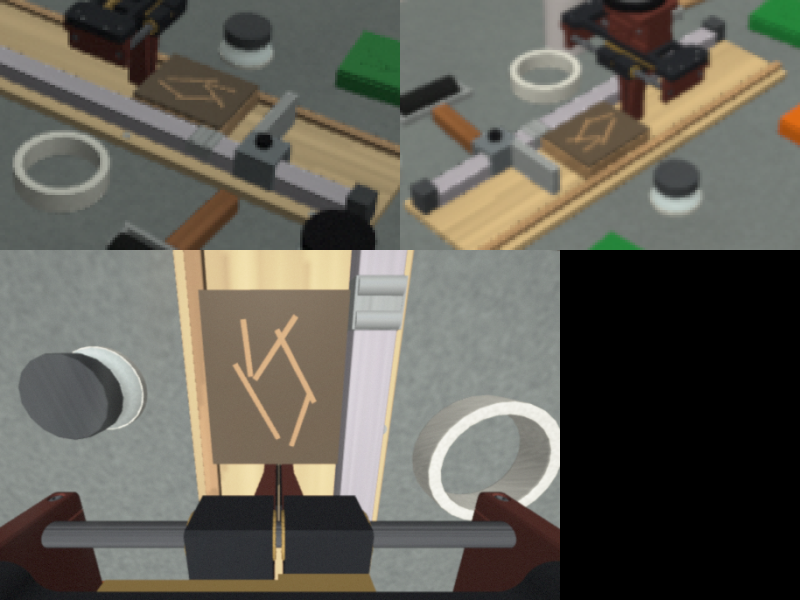

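The block is in the channel with a gap left to the plate (in the scene crop, block front at about (258,100), plate at about (285,110)). The stop has not moved.

Emit:
step_arm([
  [[-0.003, 0.06, 0, 0, 0, 0, 0], [-0.003, 0.1, 0, 0, 0, 0, 0], [-0.003, 0.1, 0, 0, 0, 0, 0], [-0.003, 0.1, 0, 0, 0, 0, 0], [0, 0.06, 0, 0, 0, 0, 0]],
])

```text
t: 23.78
ee_pos: [516.0, -18.0, 201.2]
orientation: [-2.198, -2.245, 0.0]
ft_force: [-0.2, -1.6, -1.8]
width: 0.6
grasp_force: 0.8
```

Emit:
step_arm([
  [[0, 0.02, 0, 0, 0, 0, 0], [0, 0.02, 0, 0, 0, 0, 0], [0, 0.02, 0, 0, 0, 0, 0], [0, 0.02, 0, 0, 0, 0, 0], [0, 0.02, 0, 0, 0, 0, 0]],
])

```text
t: 24.4
ee_pos: [516.1, -13.5, 201.2]
orientation: [2.198, 2.244, 0.0]
ft_force: [0.4, -1.5, -1.1]
width: 0.6
grasp_force: 0.8
```

Emit:
step_arm([
  [[0, 0.02, 0, 0, 0, 0, 0], [0, 0.02, 0, 0, 0, 0, 0], [0, 0.02, 0, 0, 0, 0, 0], [0, 0, 0, 0, 0, 0, 0], [0, 0, 0, 0, 0, 0, 0]],
])

```text
t: 25.02
ee_pos: [516.1, -10.4, 201.3]
orientation: [2.198, 2.245, 0.0]
ft_force: [-0.1, -0.4, -0.6]
width: 0.8
grasp_force: 0.0
```

Emit:
step_arm([
  [[0, 0.01, 0, 0, 0, 0, 0], [0, 0.01, 0, 0, 0, 0, 0], [0, 0.01, 0, 0, 0, 0, 0], [0, 0.01, 0, 0, 0, 0, 0], [0, 0.01, 0, 0, 0, 0, 0]],
])

```text
t: 25.65
ee_pos: [516.1, -8.0, 201.2]
orientation: [2.198, 2.244, 0.0]
ft_force: [0.5, -3.5, 1.6]
width: 0.6
grasp_force: 1.6
```

```bash
python3 - <<'E'
from h import *
snap('scene','scene5');snap('side','side5');print(readout.get_obs()['ee_pos'],readout.get_obs()['ft_force'])
a=cv2.imread('pics/scene5.png')[190:250,290:370];b=cv2.imread('pics/side5.png')[175:250,255:355]
o=np.zeros((300,800,3),np.uint8)
o[:,:400]=cv2.resize(a,(400,300),interpolation=3); o[:,400:]=cv2.resize(b,(400,300),interpolation=3)
cv2.imwrite('pics/c5.png',o)
E
```

```text
[516.11921277  -7.96759522 201.24001415] [-0.78395469 -3.23891225  2.02813652]
```

View pics/c5.png

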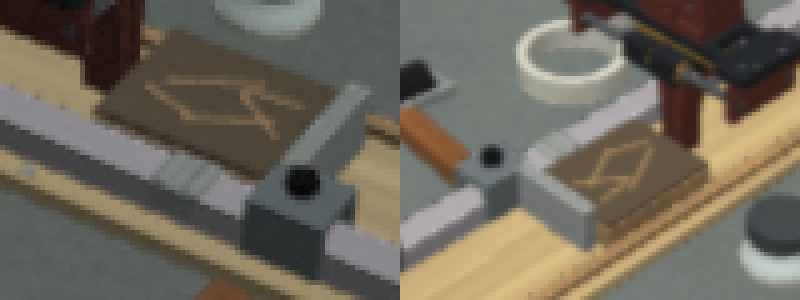

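The block now looks within a few mm of the plate (scene crop (320,110)). I go on in fine steps until the force rises.

Emit:
step_arm([
  [[0, 0.01, 0, 0, 0, 0, 0], [0, 0.01, 0, 0, 0, 0, 0], [0, 0, 0, 0, 0, 0, 0], [0, 0, 0, 0, 0, 0, 0], [0, 0, 0, 0, 0, 0, 0]],
])

```text
t: 26.38
ee_pos: [516.1, -7.0, 201.2]
orientation: [2.198, 2.244, 0.0]
ft_force: [0.6, -3.1, 2.6]
width: 0.5
grasp_force: 1.6
```

Emit:
step_arm([
  [[0, 0.01, 0, 0, 0, 0, 0], [0, 0.01, 0, 0, 0, 0, 0], [0, 0, 0, 0, 0, 0, 0], [0, 0, 0, 0, 0, 0, 0], [0, 0, 0, 0, 0, 0, 0]],
])

```text
t: 27.0
ee_pos: [516.1, -6.0, 201.2]
orientation: [2.198, 2.245, 0.0]
ft_force: [-0.1, -4.7, 4.3]
width: 0.6
grasp_force: 2.2
```

Emit:
step_arm([
  [[0, 0.01, 0, 0, 0, 0, 0], [0, 0.01, 0, 0, 0, 0, 0], [0, 0, 0, 0, 0, 0, 0], [0, 0, 0, 0, 0, 0, 0], [0, 0, 0, 0, 0, 0, 0]],
])

```text
t: 27.62
ee_pos: [516.1, -5.1, 201.2]
orientation: [2.198, 2.245, -0.0]
ft_force: [0.4, -6.0, 4.7]
width: 0.2
grasp_force: 2.8
```

```bash
python3 - <<'E'
from h import *
f=[]
for i in range(4):
    snap('scene','scene6'); f.append(readout.get_obs()['ft_force'])
print(readout.get_obs()['ee_pos'],np.mean(f,0))
def knob(n,x,y,w,h):
    g=cv2.imread(f'pics/{n}.png',0)[y:y+h,x:x+w].astype(float); m=np.clip(70-g,0,40); Y,X=np.mgrid[:h,:w]; return (m*X).sum()/m.sum()+x,(m*Y).sum()/m.sum()+y
for n in['scene2','scene3','scene4','scene5','scene6']: print(n,knob(n,345,222,10,9))
E
```

```text
[516.04007404  -5.08866226 201.23017692] [ 0.40788609 -5.46028057  3.67001996]
scene2 (np.float64(349.2429090909091), np.float64(225.4167272727273))
scene3 (np.float64(350.056338028169), np.float64(226.14014084507042))
scene4 (np.float64(350.05315379163716), np.float64(226.12756909992913))
scene5 (np.float64(350.06510969568296), np.float64(226.1380042462845))
scene6 (np.float64(350.3019943019943), np.float64(226.17378917378917))
```

```bash
python3 - <<'E'
from h import *
snap('side','side6')
def sh(v,a,b,x,y,w,h):
    r=lambda n:np.float32(cv2.imread(f'pics/{v}{n}.png',0)[y:y+h,x:x+w])
    A=cv2.resize(r(a),None,fx=8,fy=8,interpolation=2);B=cv2.resize(r(b),None,fx=8,fy=8,interpolation=2)
    T=A[24:-24,24:-24];m=cv2.matchTemplate(B,T,cv2.TM_CCOEFF_NORMED);_,s,_,p=cv2.minMaxLoc(m);return (p[0]-24)/8,(p[1]-24)/8,round(s,3)
for a in [2,4,5,6]: print(a,'scene',sh('scene',3,a,340,220,22,26),'side',sh('side',3,a,272,205,20,24))
# px per mm along y
for v,X in(('scene3',None),('side3',None)): print(v,proj(v,[567,126,60])-proj(v,[567,116,60]),proj(v,[565,126,60]))
E
```

```text
2 scene (-0.75, -0.5, 0.986) side (0.5, -0.625, 0.99)
4 scene (0.0, 0.0, 0.999) side (0.0, 0.0, 1.0)
5 scene (0.0, 0.0, 0.986) side (0.0, 0.0, 1.0)
6 scene (0.25, 0.125, 0.983) side (-0.125, 0.0, 0.996)
scene3 [3.83382405 1.60099826] [350.54972144 223.89787509]
side3 [-2.79128379  1.511235  ] [277.22967089 212.6420381 ]
```

The stop moved about 0.6 mm and the force rose, so the block is touching the plate and the stop is still within about 1 mm of the notch centre. Backing off.

Emit:
step_arm([
  [[0, -0.1, 0, 0, 0, 0, 0], [0, -0.3, 0, 0, 0, 0, 0], [0, -0.4, 0.2, 0, 0, 0, 0], [0, -0.2, 0.6, 0, 0, 0, 0], [0, 0, 0.8, 0, 0, 0, 0]],
])

```text
t: 28.5
ee_pos: [515.4, -56.3, 281.0]
orientation: [-2.198, -2.241, 0.002]
ft_force: [0.6, -1.1, 0.2]
width: 0.5
grasp_force: 0.0
```

Emit:
step_arm([
  [[0, 0, 0.8, 0, 0, 0, 0], [0, 0.3, 0.4, 0, 0, 0, 0], [0, 0.4, 0, 0, 0, 0, 0], [0, 0, 0, 0, 0, 0, 0], [0, 0, 0, 0, 0, 0, 0]],
])

```text
t: 29.12
ee_pos: [515.8, -20.6, 340.7]
orientation: [-2.197, -2.244, 0.001]
ft_force: [-0.3, -0.4, 0.3]
width: 0.6
grasp_force: 0.0
```

```bash
python3 - <<'E'
from h import *
snap('wrist','wrist7');snap('scene','scene7');snap('side','side7');print(readout.get_obs()['ee_pos'],readout.get_obs()['ft_force'])
def sh(v,a,b,x,y,w,h):
    r=lambda n:np.float32(cv2.imread(f'pics/{v}{n}.png',0)[y:y+h,x:x+w])
    A=cv2.resize(r(a),None,fx=8,fy=8,interpolation=2);B=cv2.resize(r(b),None,fx=8,fy=8,interpolation=2)
    T=A[24:-24,24:-24];m=cv2.matchTemplate(B,T,cv2.TM_CCOEFF_NORMED);_,s,_,p=cv2.minMaxLoc(m);return (p[0]-24)/8,(p[1]-24)/8,round(s,3)
print('scene',sh('scene',3,7,340,220,22,26),'side',sh('side',3,7,272,205,20,24))
E
```

```text
[515.95088732 -20.61109488 340.74634859] [ 1.12692217 -0.82341006 -0.24574544]
scene (0.25, 0.125, 0.983) side (-0.125, 0.0, 0.996)
```

View pics/wrist7.png

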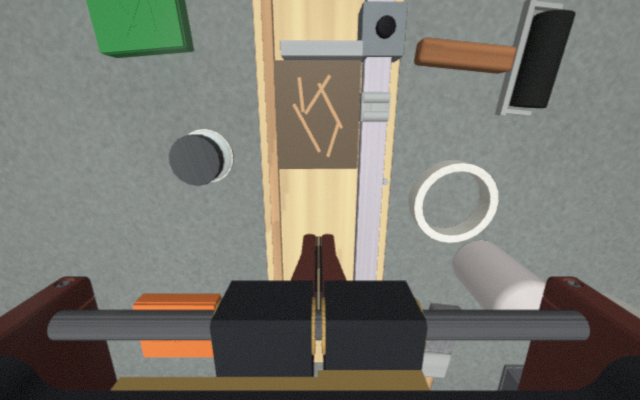

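The block's front edge (row 60) is against the plate (rows 41–60), the knob is at (385,26) and clip 1 is at (375,106). One numeric check of the stop's distance from clip 1 remains.

```bash
python3 - <<'E'
from h import *
g=cv2.imread('pics/wrist7.png',0)
m=(g[8:45,368:402]<45).astype(np.uint8);n,l,s,c=cv2.connectedComponentsWithStats(m);p=c[1+np.argmax(s[1:,4])]+[368,8]
print(p,plane('wrist7',*p,60.5),g[85:126,368:384].mean(1).astype(int))
g0=cv2.imread('pics/wrist0.png',0)
print('w0 rows 52-84',g0[52:84,260:274].mean(1).astype(int),'rows108-140',g0[108:140,263:277].mean(1).astype(int))
for v in(92,121):print(plane('wrist7',375,v,33)[1])
E
```

```text
[385.26582278  26.72151899] [565.64274466 126.42691775  60.5       ] [205 205 205 205 205 205 194 176 176 184 190 190 189 183 172 161 148 138
 172 185 186 186 186 186 187 184 175 181 189 191 189 186 177 166 152 139
 151 192 204 205 206]
w0 rows 52-84 [205 205 204 193 178 184 189 189 187 178 167 154 142 164 182 187 187 187
 188 187 178 182 189 191 190 182 170 156 141 144 189 205] rows108-140 [207 208 208 208 205 189 179 186 192 191 187 176 161 147 168 183 187 187
 186 185 179 181 189 192 190 183 169 153 145 191 207 209]
79.81054816939105
53.939165156616326
```

```bash
python3 -c "
from h import *
print(ctrl.close_job())"
```

```text
the job is handed in; nothing more can be done
None
```

I handed the job in at about 29 s. By force and camera, the stop sits in the second clip's notch, within about 1 mm of its middle. The block rests against the stop's plate, the arm is clear, and no verdict came back.

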